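Roll down a test strip

ROBOT

A 6-joint arm with a two-finger parallel gripper is mounted at the origin on a cart in front of the work surface, level with it; the furniture and walls round the work are solid. World frame = base frame: x ahead of the robot, y to its left, z up, the work surface at z = 0. Lengths are in m, angles in rad, forces in N, time in s.
With the tool pointing down it reaches from about 0.275 to 0.85 m from the base axis. Payload 5.2 kg.
Tool frame: the origin (TCP) lies midway between the tips of the shut fingers; the grasp point (between the pads) lies 19 mm behind it; x points along the fingers, z is the direction in which the jaws open and shut, and the axes are right-handed (so a half turn about x gives the same grasp; the last joint's range is limited). The gripper opens to 85 mm and grips with 20 to 120 N. Pads are 22 mm wide; open, the fingers measure 114 mm over their backs; the gripper's body (76 mm by 85 mm) begins 54 mm behind the grasp point. The pads swing forward as they close: fully open they stand 13 mm farther back than shut.
Start: joints at [0.981, 0.259, 1.535, -0, 1.348, -0.203], TCP at [0.207, 0.509, 0.231] pointing down, gripper open.
Joint ranges: [-3.14, 3.14], [-0.91, 2.08], [0.19, 2.58], [-1.22, 4.36], [0.22, 2.71], [-3.12, 3.12]. Speed limits (rad/s): [2.57, 2.57, 3.14, 3.14, 3.14, 3.14].

INTERFACE

Orientations are given as a unit quaternion [x, y, z, w].
In Python, from station import arm gives the robot as it stands. Calls block until the motion is done:
- arm.move_pose(position, orientation): joint-space move of the TCP to a pose.
- arm.servo_line(position, attitude=None, rate=0.15): straight line of the TCP; attitude=None keeps the orientation; rate is the mean speed in m/s.
- arm.move_joints(angles): joint-space move.
- arm.grip(opening, f_grip=None): opening from 0.0 (shut) to 1.0 (fully open); f_grip is the grip in N (None keeps the last); returns when the fingers have stopped.
- arm.dwell(seconds).
- arm.ik(position, orientation): joint angles nearest the present ones, or None.
- arm.read_state(): the state.
- arm.camera(name): name is "side" or "top"; returns a dict with "image" (420x560x3 uint8, blue, green, red), "z_map" (420x560 float32, m along the optical axis (not along the pixel's ray), 0 where there is no reading), "fx", "fy", "cx", "cy" (pixels), "R" (3x3) and "t" (3): a world point X has camera coordinates R X + t. Camera axes: x right, y down, z forward; pixel columns grow to the right and rows downward; lengths in m; the calibration is good to about 2 mm. A picture is of the moment at which its call begins.
A pose or a line that the arm cannot do raises arm.Unreachable and nothing moves.
- arm.close_job(): hands the job in, once; it reports no verdict.
The state is a dict: "t": time; "qpos": joint angles; "qvel": joint speeds; "joint_efforts": joint torques, N m; "tcp_pos": TCP position; "tool_rot": TCP orientation; "force": force on the tool from outside, world axes, zero at the start; "moment": the same for the moment, N m; "grip_width": opening from 0.0 (shut) to 1.0 (fully open).
Only numpy, scipy, OpenCV 4.12 (cv2) and the standard library are available. Lean on these libraries where they do the work, as an engineer would, in place of code of your own. Each camera call takes 0.05 s, during which the arm holds its last target. There are 200 camera calls.

TASK

Roll the small rubber roller along the test strip on the steel plate until it stops right over the finish line between the two pointer clips, still lying square across the plate. Drive it only with the fingertips on its top, so that it truly rolls and does not slide; do not push its side or ends, pinch it or lift it. Leave it at rest there and let go of it, and leave the other things alone.

Things in the scene. Friction and masses are not known exactly. Their poses are not given: they have to be found in the camera images.
- plate: flat steel test plate fixed on the worktop, 260 mm (its x) by 90 mm (its y), 4 mm thick, with a pale 25 mm wide paper test strip along its x through the middle and scale ticks on the long edges. Origin at the centre of its underside, on the worktop; z up. Its yaw and place vary. The roller may start near either end.
- roller: loose rubber cylinder lying across the plate, 48 mm diameter, 60 mm long (68 over hubs), about 0.5 kg. Origin at its middle, on its axis, 28 mm above the worktop; top at 52 mm. Its y lies along its axis; x and z turn as it rolls (z up at the start). Rubber grips plate and fingertips (friction about 0.5 and up); rolling resistance stops it soon. Tips that grip its top move twice as far as it does.
- finish: finish line: dark 2 mm line across the plate, 96 to 156 mm along the plate from the roller's start, with a fixed dark clip at each end (45 to 55 mm from the plate's middle line, 12 mm long, 10 mm above the worktop, thin pin up to 22 mm). Origin at the middle of the line on the plate's top face, 4 mm above the worktop; axes as the plate's.
- tape_roll: bystander: roll of masking tape lying flat, 98 mm across, 25 mm high; origin under its centre
- redcap_bottle: bystander: upright white bottle with a red screw cap, 48 mm diameter, 111 mm high; origin under its centre
- bench_timer: bystander: small flat timer, 50 x 76 x 24 mm; origin under its centre
- marker_pen: bystander: marker pen lying, 17 x 135 x 16 mm; origin under its centre
There are look-alikes about, which are no part of the job. What is shaped like the roller but red is not meant.

How it is judged:
By the outcome, as a careful person would: the job done as asked, in the order asked, and still so for the second after the job is handed in, with the robot touching nothing.
It also fails if it takes over 67 s, if anything falls off the work surface, if the arm or the gripper's body presses on something with over 40 N, if the wrist force passes 120 N, or if a joint passes its speed limit or range.

## Working session

There is one attempt and no reset: what is moved stays moved. The work goes in short steps, each a Python script; the robot and the scene stay as the last script left them, time stands still between calls to the robot, and variables do not carry over. Pictures are saved under pics/ and viewed, about 8 in all and at most 12, crops included, and the job is handed in when it is done.

```bash
mkdir -p pics; cat > h.py <<'E'
import numpy as np, cv2
from station import arm
def snap(name,fn):
    c=arm.camera(name); cv2.imwrite('pics/'+fn,c['image']); np.savez('pics/'+fn+'.npz',**{k:c[k] for k in c}); return c
def px2w(c,u,v,z=None):
    "world point of pixel: by depth, or on the plane z"
    d=np.array([(u-c['cx'])/c['fx'],(v-c['cy'])/c['fy'],1.]); R=np.array(c['R']);t=np.array(c['t'])
    if z is None: k=c['z_map'][int(round(v)),int(round(u))]
    else:
        o=-R.T@t; k=(z-o[2])/(R.T@d)[2]
    return R.T@(d*k-t)
def w2px(c,X):
    p=np.array(c['R'])@X+np.array(c['t']); return c['fx']*p[0]/p[2]+c['cx'],c['fy']*p[1]/p[2]+c['cy']
E
python3 - <<'E'
from h import *
for n in('top','side'):
    c=snap(n,n+'1.png'); print(n,c['fx'],c['fy'],c['cx'],c['cy'],np.round(-c['R'].T@c['t'],3))
print(arm.read_state())
E
```

```text
top 479.1954360261 479.1954360261 287.57899912186576 210.7040086757582 [0.304 0.099 1.328]
side 473.9618678853873 473.9618678853873 281.51510849714435 213.2383636257431 [ 0.192 -1.066  1.04 ]
{'t': 0.1, 'qpos': array([ 9.81206599e-01,  2.59266806e-01,  1.53598532e+00, -3.80434902e-05,
        1.34802692e+00, -2.02834791e-01]), 'qvel': array([-0.00200548, -0.00081246, -0.00319974,  0.00012778,  0.00179366,
        0.00057965]), 'joint_efforts': array([ 1.59607840e-03, -4.46969390e+01, -2.91245896e+01, -4.70206487e-04,
        6.31325689e-03, -8.15072963e-05]), 'tcp_pos': array([0.20718144, 0.50895578, 0.23055494]), 'tool_rot': array([-0.39483383,  0.58731243,  0.39435711,  0.5862191 ]), 'force': array([-0.27729795, -0.02403909,  1.34656218]), 'moment': array([ 0.02702929, -0.01928999, -0.01390939]), 'grip_width': 1.0036121112376166}
```

View pics/top1.png

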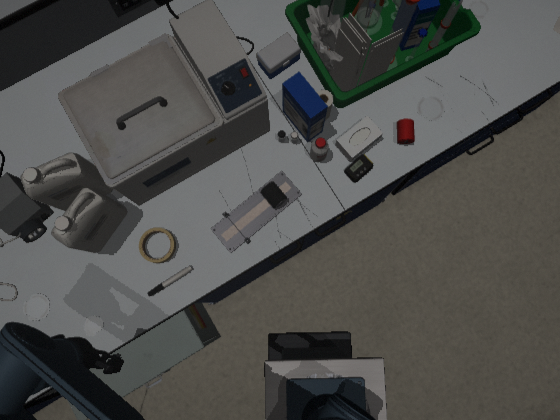

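View pics/side1.png

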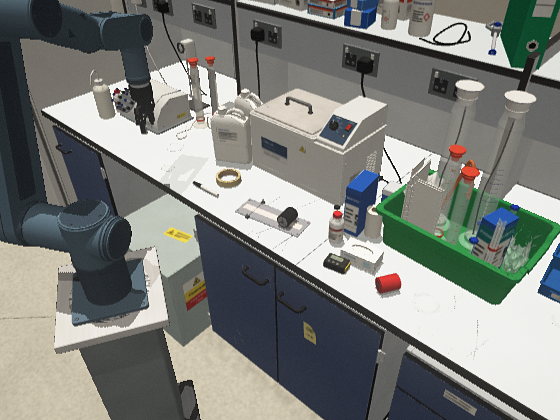

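The top view shows the plate at about (257,212), the dark roller at (273,193) near its right end, and the clips near (226,215) and (247,240). The red look-alike is at (405,130), and the side view agrees. I'll enlarge the plate to confirm the roller and take measurements.

```bash
python3 - <<'E'
import numpy as np,cv2
from h import px2w
c=dict(np.load('pics/top1.png.npz'))
im=c['image'][162:262,197:317]
cv2.imwrite('pics/crop1.png',cv2.convertScaleAbs(cv2.resize(im,None,fx=6,fy=6,interpolation=cv2.INTER_CUBIC),alpha=1.3))
for u,v in[(257,212),(273,193),(158,245),(319,150),(405,130)]: print(u,v,px2w(c,u,v).round(3))
E
```

```text
257 212 [0.554 0.174 0.002]
273 193 [0.595 0.127 0.057]
158 245 [0.466 0.449 0.002]
319 150 [0.703 0.001 0.092]
405 130 [ 0.772 -0.247  0.046]
```

View pics/crop1.png

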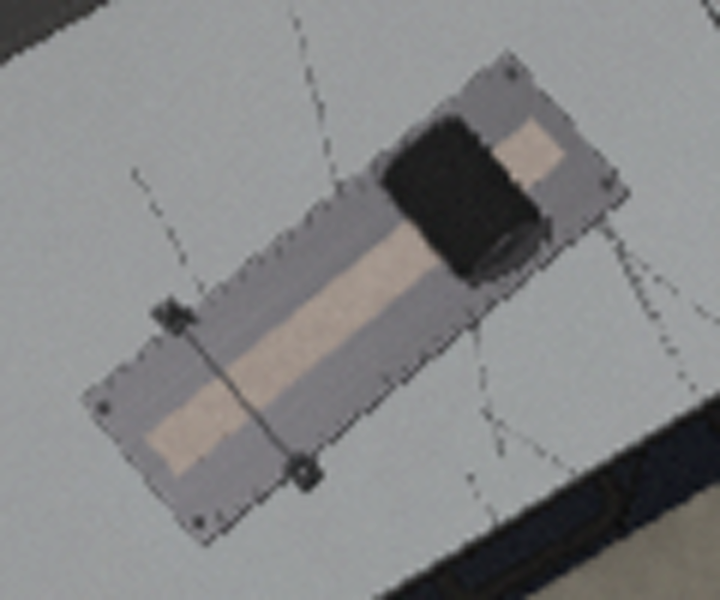

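Candidates: the black cylinder at (273,193) and the red cylinder at (405,130). The black one lies across the plate and has the right height, so it is the roller; the red one is the look-alike. In the crop the plate corners are (507,52), (630,192), (208,545) and (83,398), and the finish line runs from (178,325) to (300,465).

```bash
cat >> h.py <<'E'
from scipy.optimize import least_squares
def roller_fit(c,P,ex):
    "roller from the depth map: along-plate x rel. to P, across-middle, yaw (deg) rel. to plate, height"
    ey=np.array([-ex[1],ex[0]]); H,W=c['z_map'].shape
    v,u=np.mgrid[120:290,180:340]; v=v.ravel();u=u.ravel(); k=c['z_map'][v,u]
    d=np.c_[(u-c['cx'])/c['fx'],(v-c['cy'])/c['fy'],np.ones(len(u))]*k[:,None]
    X=(d-c['t'])@c['R']; q=np.c_[(X[:,:2]-P[:2])@ex,(X[:,:2]-P[:2])@ey,X[:,2]]
    m=(k>0)&(abs(q[:,0])<.14)&(abs(q[:,1])<.045)&(q[:,2]>.036)&(q[:,2]<.065); q=q[m]
    f=lambda p:np.hypot(q[:,0]-p[0]-p[1]*q[:,1],q[:,2]-p[2])-.024
    s=least_squares(f,[q[:,0].mean(),0,.028],loss='soft_l1',f_scale=.001)
    return dict(x=s.x[0],yaw=-np.degrees(np.arctan(s.x[1])),zc=s.x[2],ylo=q[:,1].min(),yhi=q[:,1].max(),n=len(q),rms=np.sqrt((s.fun**2).mean()))
E
python3 - <<'E'
from h import *
c=dict(np.load('pics/top1.png.npz'))
f=lambda x,y,z:px2w(c,197+(x+.5)/6-.5,162+(y+.5)/6-.5,z)
C=np.array([f(*p,.004) for p in[(507,52),(630,192),(208,545),(83,398)]])
print(C.round(4), [round(np.linalg.norm(C[i]-C[i-1]),4) for i in range(4)])
P=C.mean(0); ex=(C[3]+C[2]-C[0]-C[1])[:2]; ex/=np.linalg.norm(ex); ey=np.array([-ex[1],ex[0]])
L=np.array([f(178,325,.004),f(300,465,.004)]); print('P',P,'ex',ex,'yaw',np.degrees(np.arctan2(ex[1],ex[0])))
print('line rel',[( (l-P)[:2]@ex,(l-P)[:2]@ey) for l in L])
print(roller_fit(c,P,ex))
E
```

```text
[[0.6736 0.104  0.004 ]
 [0.6041 0.0473 0.004 ]
 [0.4413 0.2461 0.004 ]
 [0.511  0.3043 0.004 ]] [np.float64(0.258), np.float64(0.0897), np.float64(0.257), np.float64(0.0908)]
P [0.55748518 0.17541404 0.004     ] ex [-0.63194569  0.77501268] yaw 129.19381802945279
line rel [(np.float64(0.0738774662266939), np.float64(-0.04359838359266702)), (np.float64(0.07232314284921672), np.float64(0.04417627505864056))]
{'x': np.float64(-0.06234535939406339), 'yaw': np.float64(-1.4050351548209832), 'zc': np.float64(0.02838433665239431), 'ylo': np.float64(-0.032284537860170416), 'yhi': np.float64(0.03197482455588563), 'n': 365, 'rms': np.float64(0.0024114966104103967)}
```

```bash
cat >> h.py <<'E'
from scipy.spatial.transform import Rotation as Rn
P=np.array([.5575,.1754]); ex=np.array([-.632,.775]); ex/=np.linalg.norm(ex); ey=np.array([-ex[1],ex[0]]); FIN=.0731
def quat(s=1,yaw=0):
    "tool down, jaws along the roller axis"
    Z=s*np.r_[ey,0]; X=np.array([0,0,-1.]); M=np.c_[X,np.cross(Z,X),Z]
    return (Rn.from_euler('z',yaw,degrees=True)*Rn.from_matrix(M)).as_quat()
def pt(x,z,y=0): return np.r_[P+x*ex+y*ey,z]
def F(): return np.array(arm.read_state()['force'])
def touch(x,z,q,f=6,step=.0007,zmin=.045):
    "lower until the tips press with f"
    f0=F()[2]
    while z>zmin:
        z-=step; arm.servo_line(pt(x,z),q,rate=.03); df=F()[2]-f0
        if abs(df)>f: return z,df
    return z,None
E
python3 - <<'E'
from h import *
arm.grip(.25)
best=min((s for s in(1,-1) if arm.ik(pt(-.0723,.15),quat(s)) is not None),key=lambda s:abs(arm.ik(pt(-.0723,.15),quat(s))[5]))
q=quat(best); print(best,arm.ik(pt(-.0723,.15),q),arm.ik(pt(.09,.055),q))
arm.move_pose([.42,.28,.24],q); arm.move_pose(pt(-.0723,.12),q)
arm.servo_line(pt(-.0723,.068),rate=.1)
s=arm.read_state(); print(s['t'],s['tcp_pos'],pt(-.0723,.068),s['force'],s['grip_width'])
snap('side','side2.png'); im=cv2.imread('pics/side2.png')[150:270,220:380]; cv2.imwrite('pics/crop2.png',cv2.resize(im,None,fx=5,fy=5,interpolation=cv2.INTER_CUBIC))
E
```

```text
-1 [ 1.41864305e-02  4.34904534e-01  1.48473895e+00 -4.44089210e-16
  1.22194917e+00 -6.69924845e-01] [ 2.55259124e-01  4.49426304e-01  1.73297689e+00 -4.44089210e-16
  9.59189461e-01 -4.28852152e-01]
3.6417 [0.60348537 0.1197517  0.06859002] [0.60319248 0.11936887 0.068     ] [-0.64569475  0.24417342  0.39106756] 0.2557268243536498
```

View pics/crop2.png

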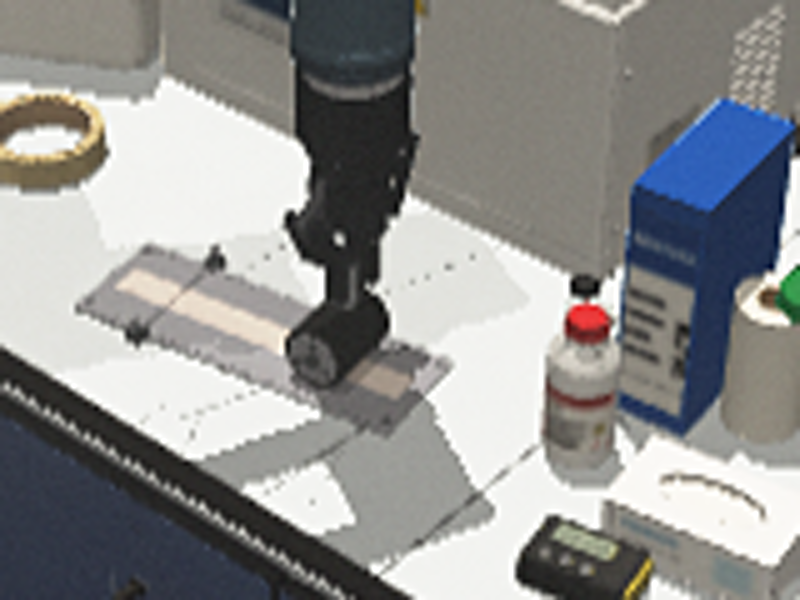

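The tips, at crop (345,300), are over the middle of the roller. I'll do the first contact and one short stroke, then measure.

```bash
python3 - <<'E'
from h import *
q=quat(-1); x=-.0723
f0=F(); z,df=touch(x,.060,q); print('touch',z,df,arm.read_state()['tcp_pos'],(F()-f0).round(2))
if df:
    arm.servo_line(pt(x+.020,z),q,rate=.06); print('mid',(F()-f0).round(2))
    arm.servo_line(pt(x+.038,z),q,rate=.06); print('end',(F()-f0).round(2))
    arm.servo_line(pt(x+.038,z+.02),q,rate=.08)
    arm.servo_line(pt(x+.09,.14),q,rate=.2)
arm.dwell(.3); c=snap('top','top3.png'); print(roller_fit(c,P,ex)); print(arm.read_state()['t'])
snap('side','side3.png')
a=c['image'][162:262,197:317]; b=cv2.imread('pics/side3.png')[170:250,220:330]
cv2.imwrite('pics/crop3.png',np.hstack([cv2.resize(a,(400,400),interpolation=cv2.INTER_CUBIC),cv2.resize(b,(400,400),interpolation=cv2.INTER_CUBIC)]))
E
```

```text
touch 0.05020000000000001 8.442109593944007 [0.60393267 0.11891138 0.05142535] [-0.99 -2.58  8.44]
mid [-0.55 -1.85 11.14]
end [-1.21 -1.   10.2 ]
{'x': np.float64(-0.04329461868129372), 'yaw': np.float64(-0.7362526289096664), 'zc': np.float64(0.02839236361508518), 'ylo': np.float64(-0.01814385761222135), 'yhi': np.float64(0.03188977883529636), 'n': 98, 'rms': np.float64(0.003049941572613838)}
9.65
```

View pics/crop3.png

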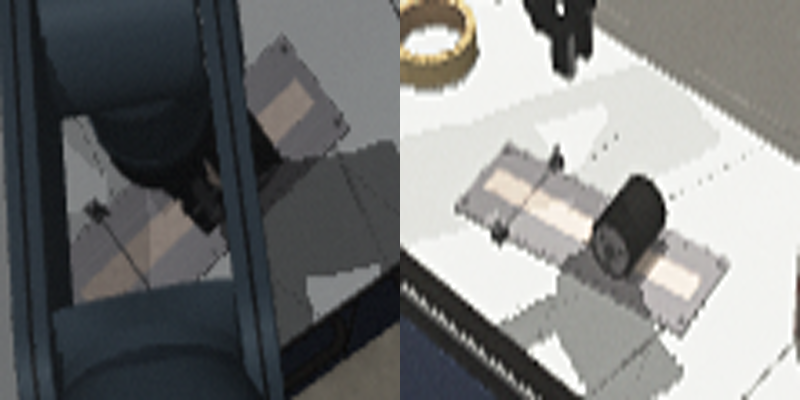

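Side view: the roller stands square at right-panel (628,225), and the arm hides part of the top view. It moved 19.0 mm for a 38 mm tip stroke, so it rolls without slip. Next, four more 40 mm strokes, then clear the top view and measure.

```bash
cat >> h.py <<'E'
def stroke(rx,d,q,rate=.08,lead=None):
    "roll the roller from rx by d with the tips on its top"
    x=rx-d/2 if lead is None else rx-lead
    arm.servo_line(pt(x,.064),q,rate=.2); arm.servo_line(pt(x,.0535),q,rate=.06)
    f0=F(); z,df=touch(x,.0528,q)
    if df is None: raise RuntimeError('no contact')
    arm.servo_line(pt(x+2*d,z),q,rate=rate); fe=F()-f0
    arm.servo_line(pt(x+2*d,.066),q,rate=.08)
    print('z %.4f f %.1f end'%(z,df),fe.round(1),'t %.1f'%arm.read_state()['t']); return rx+d
E
python3 - <<'E'
from h import *
q=quat(-1); rx=-.0433
arm.servo_line(pt(rx-.01,.075),q,rate=.25)
for i in range(4): rx=stroke(rx,.020,q)
s=arm.read_state()['qpos'].copy(); arm.servo_line(pt(rx+.01,.16),q,rate=.2); s=np.array(arm.read_state()['qpos']); s[0]+=.55; arm.move_joints(s)
c=snap('top','top4.png'); print(rx,roller_fit(c,P,ex),arm.read_state()['t'])
snap('side','side4.png')
a=c['image'][172:262,202:302]; b=cv2.imread('pics/side4.png')[170:250,220:330]
cv2.imwrite('pics/crop4.png',np.hstack([cv2.resize(a,(400,360),interpolation=cv2.INTER_CUBIC),cv2.resize(b,(400,360),interpolation=cv2.INTER_CUBIC)]))
E
```

```text
z 0.0500 f 8.4 end [-2.7 -0.7 10.2] t 12.8
z 0.0507 f 7.4 end [-1.5 -0.7  8. ] t 15.1
z 0.0507 f 6.5 end [-0.3  0.1  7.3] t 17.4
z 0.0500 f 9.1 end [-1.4 -2.2 12.3] t 20.0
0.0367 {'x': np.float64(0.03663542862270985), 'yaw': np.float64(-1.1532316240512626), 'zc': np.float64(0.02807708760532601), 'ylo': np.float64(-0.031933282965848166), 'yhi': np.float64(0.030006394800418036), 'n': 372, 'rms': np.float64(0.002495034962685979)} 21.8667
```

View pics/crop4.png

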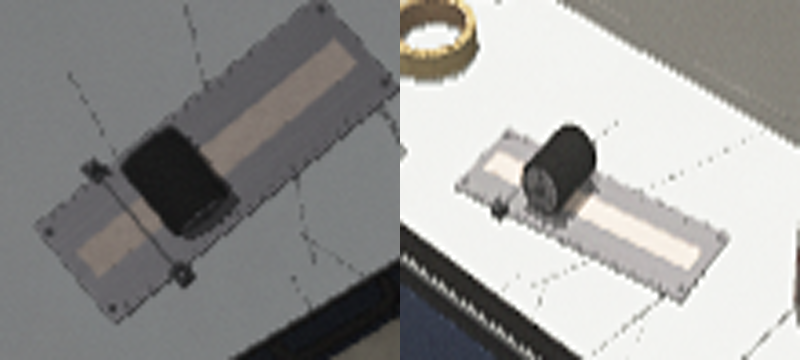

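The roller is at +36.6 mm against 36.7 predicted, so about 36.5 mm remain. I'll refine the finish line position and the roller yaw numerically, since my eyeballed line was about 1° off.

```bash
cat >> h.py <<'E'
def rect(c,z,px=.0005):
    "plate-aligned picture at height z: columns x from -.14, rows y from -.06"
    xs=np.arange(-.14,.14,px); ys=np.arange(-.06,.06,px); gx,gy=np.meshgrid(xs,ys)
    W=np.c_[P+gx.reshape(-1,1)*ex+gy.reshape(-1,1)*ey,np.full(gx.size,z)]
    p=W@np.array(c['R']).T+c['t']; u=c['fx']*p[:,0]/p[:,2]+c['cx']; v=c['fy']*p[:,1]/p[:,2]+c['cy']
    g=cv2.cvtColor(c['image'],cv2.COLOR_BGR2GRAY)
    return xs,ys,cv2.remap(g,u.reshape(gx.shape).astype('f4'),v.reshape(gx.shape).astype('f4'),cv2.INTER_CUBIC).astype(float)
def sil(c,rx):
    xs,ys,g=rect(c,.028); k=abs(ys)<.024; lo=[];hi=[]
    for r in g[k]:
        i=np.argmin(abs(xs-rx)); d=r<70; a=i
        while a>0 and d[a]: a-=1
        b=i
        while b<len(d)-1 and d[b]: b+=1
        lo.append(xs[a]);hi.append(xs[b])
    return [(np.median(e),-np.degrees(np.arctan(np.polyfit(ys[k],e,1)[0]))) for e in(lo,hi)]
E
python3 - <<'E'
from h import *
c=dict(np.load('pics/top1.png.npz')); xs,ys,g=rect(c,.004)
k=(abs(ys)<.040); m=(xs>.062)&(xs<.084); s=g[k][:,m]; w=np.clip(np.median(s,axis=1,keepdims=True)-8-s,0,None)
cx=(w*xs[m]).sum(1)/w.sum(1); y=ys[k]; ok=w.sum(1)>0
p=np.polyfit(y[ok],cx[ok],1); r=cx[ok]-np.polyval(p,y[ok]); o=abs(r)<.002; p=np.polyfit(y[ok][o],cx[ok][o],1)
print('line x %.4f yaw %.2f rms %.4f n %d'%(p[1],-np.degrees(np.arctan(p[0])),r[o].std(),o.sum()))
# long edges: strongest gradient for each column
for lo,hi in((-.052,-.038),(.038,.052)):
    G=np.abs(np.diff(g,axis=0)); kk=np.where((ys[:-1]>lo)&(ys[:-1]<hi))[0]; cc=np.where((xs>-.11)&(xs<.11)&(abs(xs-.073)>.015))[0]
    e=ys[kk[np.argmax(G[kk][:,cc],axis=0)]]; q=np.polyfit(xs[cc],e,1); print('edge',q[1],np.degrees(np.arctan(q[0])))
print('roller start',sil(c,-.0623)); c4=dict(np.load('pics/top4.png.npz')); print('now',sil(c4,.0366))
_,_,g4=rect(c4,.028); print(np.percentile(g4,[2,10,30,50]))
a=cv2.resize(g4,None,fx=1.4,fy=1.4); b=cv2.resize(rect(c4,.004)[2],None,fx=1.4,fy=1.4)
cv2.imwrite('pics/crop5.png',np.clip(np.vstack([a[::1],b])*1.3,0,255).astype('u1')[:600,:800])
E
```

```text
line x 0.0735 yaw -0.04 rms 0.0003 n 157
edge -0.046322159175419465 -0.6903389532227037
edge 0.04544102856343419 0.013966778780024294
roller start [(np.float64(-0.08799999999999997), np.float64(-1.5633545604808115)), (np.float64(-0.03699999999999992), np.float64(-0.06295382898745751))]
now [(np.float64(0.01000000000000012), np.float64(-0.6881846572570421)), (np.float64(0.061000000000000165), np.float64(-0.5362579146374868))]
[ 24.  44.  92. 101.]
```

View pics/crop5.png

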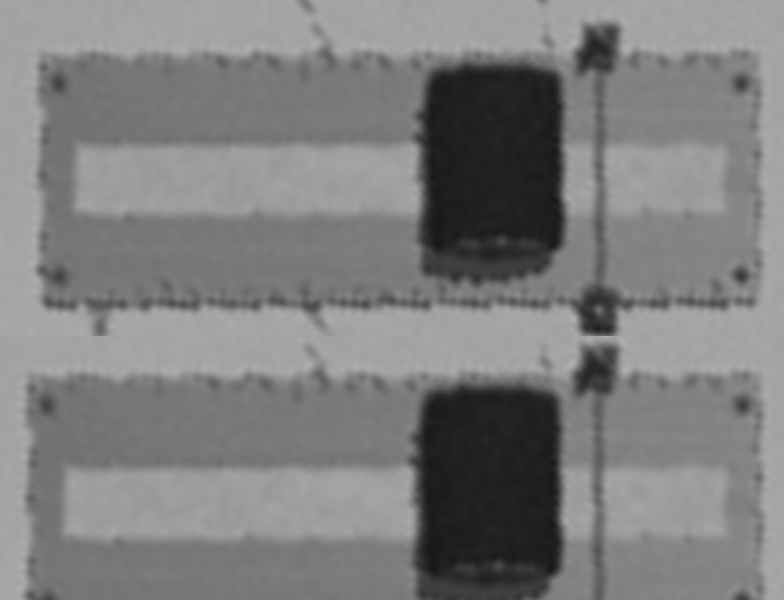

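The line is at x = 73.5 mm, square to the plate (yaw -0.04°). The roller's right edge in the upper rectified view at (562,150) gives a centre of about 36.6 mm, which agrees with the depth fit, and its yaw is about -0.6 to -1.1°. So 36.9 mm remain: two strokes of 18.45 mm.

```bash
python3 - <<'E'
from h import *
q=quat(-1); rx=.0366
arm.move_pose(pt(rx-.009,.12),q); arm.servo_line(pt(rx-.009,.07),q,rate=.12)
for i in range(2): rx=stroke(rx,.01845,q,rate=.06)
arm.servo_line(pt(rx+.01,.16),q,rate=.2); s=np.array(arm.read_state()['qpos']); s[0]+=.5; arm.move_joints(s)
c=snap('top','top6.png'); print(rx,roller_fit(c,P,ex),sil(c,rx)); snap('side','side6.png')
arm.dwell(.5); c=snap('top','top7.png'); print(roller_fit(c,P,ex)['x'],arm.read_state()['t'])
a=np.clip(rect(c,.004)[2]*1.3,0,255).astype('u1'); b=cv2.imread('pics/side6.png')[130:290,180:380]
cv2.imwrite('pics/crop6.png',np.vstack([cv2.cvtColor(cv2.resize(a,(600,257)),cv2.COLOR_GRAY2BGR),cv2.resize(b,(600,340),interpolation=cv2.INTER_CUBIC,dst=None)]))
E
```

```text
z 0.0507 f 7.7 end [-1.4 -0.5  8.7] t 26.2
z 0.0507 f 7.6 end [-1.9 -0.9  9.3] t 28.6
0.07350000000000001 {'x': np.float64(0.07367262351189728), 'yaw': np.float64(-1.6703180548727061), 'zc': np.float64(0.028410577159276026), 'ylo': np.float64(-0.03480183657399209), 'yhi': np.float64(0.029261559068423298), 'n': 373, 'rms': np.float64(0.0024334981281245735)} [(np.float64(0.04650000000000015), np.float64(-1.4682132123300151)), (np.float64(0.0980000000000002), np.float64(-0.3349728651083099))]
0.07329718663503644 30.9417
```

View pics/crop6.png

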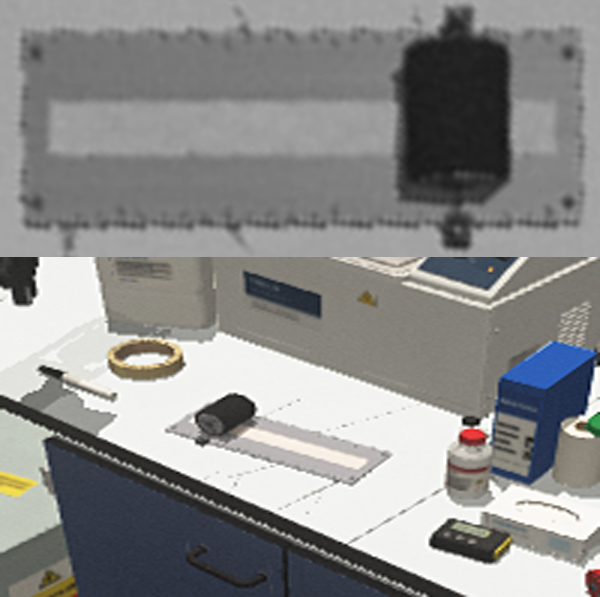

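The roller, at (457,115) in the rectified view, sits centred between the clips at (458,18) and (457,230). It is square and at rest, and the bystanders haven't moved.

```bash
python3 -c "
from station import arm
arm.close_job(); print(arm.read_state()['t'])"
```

```text
the job is handed in; nothing more can be done
the job is handed in; nothing more can be done
```

The roller is at rest on the finish line, released, and the job is handed in. I rolled it about 136 mm in seven strokes, with the fingertips pressing its top at about 6–12 N. The last clock reading before hand-in was 30.9 s, against the 67 s limit.

- **Rolling:** the roller moved half the tip travel to within about 0.2 mm each time I measured it, so it rolled without slipping.
- **Position:** the last two checks put it at 73.7 mm and 73.3 mm along the plate, with the line at 73.5 mm. It was at rest between the two clips.
- **Squareness:** this is the least certain check. The yaw estimates disagree, between about -0.3° and -1.7°. Both the depth fit (-1.4°) and one edge of the outline already showed about that much before I touched it, so I left it as it was.
- **Side drift:** the last depth fit hints at 2–3 mm of drift along the roller's axis. I didn't check that separately.
- **Other things:** the bottle, timer, tape and pen looked undisturbed in the final side view; I checked that by eye only.

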